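Slide a plaster pot along the fence into the painting jig

TASK

Push the big upside-down plaster pot up against the wooden fence, then, keeping it against the fence and flat on the table, slide it along the fence past the open keeper bar until it presses on the sprung rubber foot of the end stop. Then swing the keeper bar all the way round behind it, square across the lane, and let go, leaving the pot against both fence and foot. The plaster is soft, so push gently (never more than about 25 newtons), ease off slowly, and do not lift or tip the pot; leave everything else on the table where it is.

Things in the scene. Friction and masses are not known exactly. Their poses are not given: they have to be found in the camera images.
- pot_center (a point): Centre, 30 mm above the table, of the pot to move: a smooth plain plaster drum, 100 mm in diameter, 60 mm high, flat closed top with a small dark drain hole. Loose on the table, too wide to grasp, 0.42 to 0.84 kg; it drags on the table with 2 to 6 N. It starts on the robot's side of the fence, near its -y end, its rim 50 to 100 mm clear of the fence.
- jig: Painting jig, fixed. Origin on the table, in the fence's face towards the robot. Local x points away from the robot through the fence, local y along it to the end stop. The fence is a wooden batten with a slippery white facing, x 0 to 24 mm, y -270 to +210 mm, 40 mm high. The lane lies on its -x side, its floor the bare table; a pot touching the fence has its centre at x = -50 mm.
- stop: End stop, fixed: upright aluminium plate 70 mm wide and high. Origin on the table, mid-face of the plate's -y side, at jig x -50, y +240 mm; axes as the jig's. A screw through it carries the sprung black rubber foot, 36 mm wide, centre 30 mm up, jutting out towards the pot.
- foot_screw (a point): Where the foot's screw leaves the plate's face, 30 mm up. The foot's face stands 58 to 102 mm from here towards local -y: it differs each time and is not measured, so feel for it. The foot yields from 1.5 N and bottoms hard after 8 mm at 7 N. A pot touching it has its centre 50 mm before its face; when let go, it is pushed back a little until friction holds it, still touching.
- keeper (a joint): Angle (rad) of the keeper, a level wooden bar 16 mm wide, 10 to 34 mm above the table, reaching 100 mm from its pivot (and 12 mm behind it). 0: points along local -y of the jig, open, beside the lane. Growing: swings counter-clockwise from above, towards the fence. 1.57: its limit, square across the lane, closed. Starts at -0.5 to 0.03, stays where left, needs about 1 N at the peg.
- keeper_peg (a point): Middle of the upright round peg on the keeper near its free end: 12 mm thick, 34 to 64 mm above the table, 80 mm from the pivot; push or pinch it to swing the bar.
- keeper_pivot (a point): The keeper's pivot axis, at the bar's top (34 mm above the table), on the robot's side of the lane, at jig x -125, y +10 mm.
- small_pot: Bystander, leave alone: a small open plaster pot, 68 wide, 65 high, standing behind the fence (mm). Origin at its underside.
- paint_jar: Bystander, leave alone: a paint jar, 52 wide, 65 high, standing behind the fence (mm). Origin at its underside.
- paint_jar2: Bystander, leave alone: a second paint jar of the same size, behind the fence (mm). Origin at its underside.
- rinse_mug: Bystander, leave alone: a white mug with a handle, 76 wide, 85 high, left of the stop (mm). Origin at its underside.
- saucer: Bystander, leave alone: a terracotta saucer, 90 wide, 18 high, on the robot's side of the stop (mm). Origin at its underside.
- brush: Bystander, leave alone: a paint brush 180 long lying on the right of the table (mm). Origin at its underside.
- scraper: Bystander, leave alone: a spatula 260 long lying on the right of the table (mm). Origin at its underside.
There are look-alikes about, which are no part of the job. Leave any blue or turquoise look-alike of the part that bears pot_center alone. What is shaped like the stop but green is not meant.

How it is judged:
By the outcome, as a careful person would: the job done as asked, in the order asked, and still so for the second after the job is handed in, with the robot touching nothing.
It also fails if it takes over 72 s, if anything falls off the work surface, if the arm or the gripper's body presses on something with over 40 N, if the wrist force passes 120 N, or if a joint passes its speed limit or range.

ROBOT

A 6-joint arm with a two-finger parallel gripper is mounted at the origin on the work surface. World frame = base frame: x ahead of the robot, y to its left, z up, the work surface at z = 0. Lengths are in m, angles in degrees, forces in N, time in s.
With the tool pointing down it reaches from about 0.325 to 0.75 m from the base axis. Payload 7.6 kg.
Tool frame: the origin (TCP) lies where the fingers leave the gripper's body, on its centre line; the fingertips stand 73 mm ahead of it and the grasp point (between the pads) lies 54 mm ahead of it; z points along the fingers, y is the line along which they close (so a half turn about z gives the same grasp; the last joint's range is limited). The gripper opens to 85 mm and grips with 20 to 120 N. Pads are 22 mm wide; open, the fingers measure 114 mm over their backs; the gripper's body (76 mm by 85 mm) begins 54 mm behind the grasp point. The pads swing forward as they close: fully open they stand 13 mm farther back than shut.
Start: joints at [67.878, 2.991, 80.254, -0, 96.75, -4.028], TCP at [0.163, 0.499, 0.304] pointing down, gripper open.
Joint ranges: [-166.34, 166.34], [-52.06, 124.39], [6.96, 135.62], [-60.46, 240.46], [14.63, 156.25], [-167.68, 167.68]. Speed limits (degrees/s): [147.25, 147.25, 172.46, 180, 180, 180].

INTERFACE

Orientations are given as [roll, pitch, yaw] about the fixed x, y, z axes, in that order (R = Rz(yaw) Ry(pitch) Rx(roll)).
In Python, from rig import manip, capture gives the robot as it stands. The module is installed in compiled form; this text tells all that it offers.
- The arm moves only by the tool jog_arm, never from a script. Its argument "deltas" is a list of rows, each a list of 7 numbers: the shift along the world's x, y, z in cm, then the turn, a rotation vector about the world's x, y, z in rad, then the opening, from -1 (shut) to 1 (fully open), so that 0 is half open. In form: [[dx, dy, dz, ax, ay, az, grip], ...]. A call has 1 to 10 rows; each row shifts and turns the commanded pose from where the row before left it; what a row does not reach is not made up. A row lasts 1/10 s, in which the tool goes at most 50 mm and 8.59 degrees, less where a joint would pass 70% of its speed; a pose out of reach is approached as far as the arm can. A call with a gripper value outside its range is refused whole. The fingers move at their own pace and stop on an object; the grip force is fixed at half the most. Time passes only in rows, so rows that do not move let the fingers close. It gives the time, the measured TCP pose, the force, the opening and the grip force at its end, in the units of the state.
- manip.get_state(): the state, without advancing time (a new reading comes with each control period).
- capture(name): name is "side" or "top"; returns a dict with "frame" (384x512x3 uint8, red, green, blue), "fx", "fy", "cx", "cy" (pixels), "R" (3x3) and "t" (3): a world point X has camera coordinates R X + t. Camera axes: x right, y down, z forward; pixel columns grow to the right and rows downward; lengths in m; the calibration is good to about 2 mm. A picture is of the moment at which its call begins. There is no depth.
- manip.hand_in(): hands the job in; it is judged then, once.
The state is a dict: "time": time; "qpos": joint angles; "joint_velocities": joint speeds; "tau": joint torques, N m; "ee_pos": TCP position; "ee_rot": TCP orientation; "wrist_force": force on the tool from outside, world axes, zero at the start; "wrist_torque": the same for the moment, N m; "gripper_width": finger opening in m; "finger_force": force on a finger pad.
Only numpy, scipy, OpenCV 4.12 (cv2) and the standard library are available. Lean on these libraries where they do the work, as an engineer would, in place of code of your own. Each camera call takes 0.05 s, during which the arm holds its last target. There are 200 camera calls.

## Working session

There is one attempt and no reset: what is moved stays moved. The work goes in short steps, Python scripts to look and compute and a tool call to move; the robot and the scene stay as the last step left them, time stands still between calls to the robot, and variables do not carry over. Pictures are saved under pics/ and viewed, at most 10 in all, crops included, and the job is handed in when it is done.

Besides the shell and the picture viewer there is one more tool, called after "Call:" by a JSON object that holds its "op" and its "data". jog_arm: Moves the arm, as the interface text tells. Its arguments: {"type":"object","properties":{"deltas":{"type":"array"}},"required":["deltas"]}

```bash
mkdir -p pics; cat > h.py <<'E'
import numpy as np, cv2
from rig import manip, capture
def snap(n,fn=None):
    c=capture(n)
    if fn: cv2.imwrite('pics/'+fn,cv2.cvtColor(c['frame'],cv2.COLOR_RGB2BGR))
    return c
def ray(c,u,v):
    R=np.array(c['R']);t=np.array(c['t'])
    return -R.T@t, R.T@np.array([(u-c['cx'])/c['fx'],(v-c['cy'])/c['fy'],1])
def onz(c,u,v,z):
    o,d=ray(c,u,v); return o+d*(z-o[2])/d[2]
def tri(c1,p1,c2,p2):
    o1,d1=ray(c1,*p1);o2,d2=ray(c2,*p2)
    s=np.linalg.lstsq(np.c_[d1,-d2],o2-o1,rcond=None)[0]
    return (o1+d1*s[0]+o2+d2*s[1])/2, np.linalg.norm(o1+d1*s[0]-o2-d2*s[1])
E
python3 - <<'E'
from h import *
for n in('top','side'):
    c=snap(n,n+'1.png'); print(n,c['fx'],-np.array(c['R']).T@c['t'])
s=manip.get_state();print(s['time'],s['ee_rot'],s['wrist_force'])
E
```

```text
top 463.2033806296438 [0.30488042 0.0224664  1.42188566]
side 375.3522031975233 [ 0.05594554 -0.7752321   0.77719073]
0.1 [-1.79920037e+02 -6.00042235e-03  1.61907532e+02] [0.77604994 0.95200779 0.16359055]
```

View pics/top1.png

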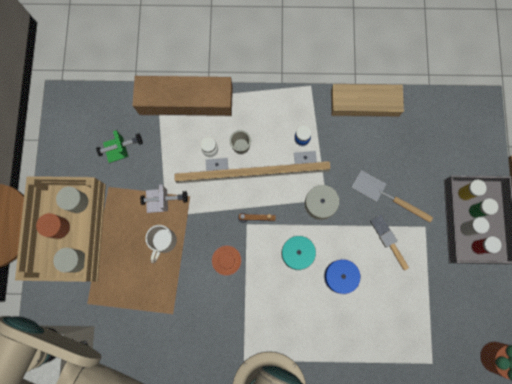

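View pics/side1.png

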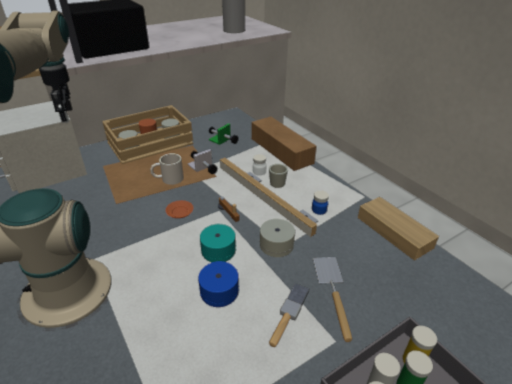

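Top view: the plain grey-white plaster drum is at (322,201). The look-alikes are the turquoise drum (298,253) and the blue drum (343,277). The grey stop is at (155,198), and the green one at (113,148) isn't meant. The fence runs (177,177)–(329,166) and the keeper is at (257,217). Only the plaster drum fits: uncoloured and beside the fence's -y end. I'll confirm in an enlarged crop.

```bash
python3 - <<'E'
from h import *
a=cv2.imread('pics/top1.png')[145:240,140:345]; cv2.imwrite('pics/crop1.png',cv2.resize(a,None,fx=3.9,fy=3.9,interpolation=cv2.INTER_CUBIC))
b=cv2.imread('pics/side1.png')[140:260,180:330]; cv2.imwrite('pics/crop2.png',cv2.resize(b,None,fx=5,fy=5,interpolation=cv2.INTER_CUBIC))
E
```

```text
(no output)
```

View pics/crop1.png

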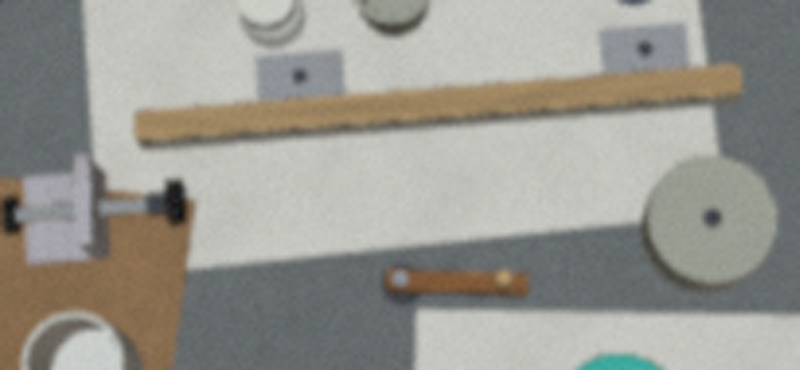

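View pics/crop2.png

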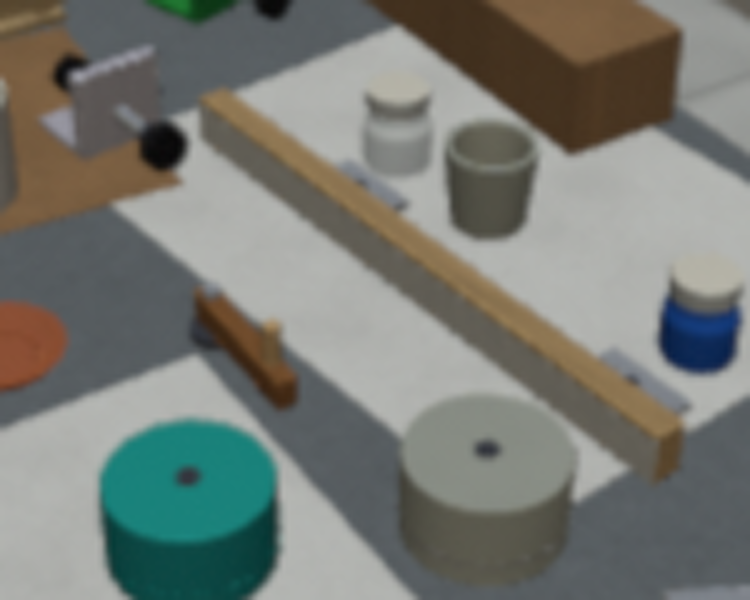

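The crops confirm the plain plaster drum with its drain hole, at crop (712,217) top and (487,449) side. They also show the keeper's pivot screw at (400,278) and peg at (505,277), and the stop with its black foot at (175,202).

```bash
python3 - <<'E'
from h import *
T=snap('top');S=snap('side')
t=lambda u,v:((u+.5)/3.9+140-.5,(v+.5)/3.9+145-.5)
s=lambda u,v:((u+.5)/5+180-.5,(v+.5)/5+140-.5)
for n,a,b in [('hole',(712,217),(487,449)),('pegtop',(504,277),(271,325)),('pivot',(400,278),(210,288)),('fence+y front',(137,144),(202,112)),('fence-y front',(742,95),(657,437))]:
    print(n,tri(T,t(*a),S,s(*b)))
# fence top front edge by colour
hsv=cv2.cvtColor(T['frame'],cv2.COLOR_RGB2HSV)
m=cv2.inRange(hsv,(8,70,90),(25,255,255));roi=np.zeros_like(m);roi[155:190,165:340]=1
m=m*roi
n,l,st,_=cv2.connectedComponentsWithStats(m);k=1+st[1:,4].argmax();print(st[k])
f=T['frame'].astype(float); sat=f[:,:,0]-f[:,:,2]
E=[]
for u in range(182,326):
    v=np.where(l[:,u]==k)[0]
    if len(v)<3: continue
    hi=np.median(sat[v,u]);b=v[-1]-1
    for vv in range(b,b+5):
        if sat[vv,u]>=hi/2>sat[vv+1,u]:
            E.append((u,vv+(sat[vv,u]-hi/2)/(sat[vv,u]-sat[vv+1,u])));break
W=np.array([onz(T,u,v,.04) for u,v in E])
p=np.polyfit(W[:,1],W[:,0],1);r=W[:,0]-np.polyval(p,W[:,1]);g=abs(r)<2*r.std();p=np.polyfit(W[g,1],W[g,0],1)
print('x=%.4f*y+%.4f'%tuple(p),r.std(),'yaw',np.degrees(np.arctan(-p[0])))
ys=[onz(T,st[k][0]-.5,178,.04),onz(T,st[k][0]+st[k][2]-.5,167,.04)];print('ends',ys)
# pot top disc
d=cv2.inRange(hsv,(20,5,100),(60,80,190));roi[:]=0;roi[183:222,302:342]=1
c=max(cv2.findContours(d*roi,cv2.RETR_EXTERNAL,cv2.CHAIN_APPROX_NONE)[0],key=cv2.contourArea)
print(cv2.minEnclosingCircle(c),cv2.fitEllipse(c))
E
```

```text
hole (array([ 0.54594388, -0.15219073,  0.05943782]), np.float64(7.844409878744948e-05))
pegtop (array([0.49722049, 0.00625115, 0.06289763]), np.float64(0.000974480929311379))
pivot (array([0.49837522, 0.08636441, 0.03906453]), np.float64(0.0004367761091609792))
fence+y front (array([0.60576108, 0.29703467, 0.02510289]), np.float64(0.0037323779743864793))
fence-y front (array([ 0.64824181, -0.17985544,  0.03996287]), np.float64(0.00258725672561685))
[ 175  162  155   19 1125]
x=-0.0951*y+0.6304 0.0004381054283456641 yaw 5.433269924864237
ends [array([0.61190946, 0.29611824, 0.04      ]), array([ 0.65332618, -0.17807044,  0.04      ])]
((320.5, 200.7105255126953), 18.544984817504883) ((321.4497985839844, 200.39427185058594), (32.40400314331055, 35.01479721069336), 125.7382583618164)
```

Call:
{"op": "jog_arm", "data": {"deltas": [[4,-3,0,0,0,0.1,-1],[4,-3,0,0,0,0.1,-1],[4,-3,0,0,0,0.1,-1],[4,-3,0,0,0,0.11,-1],[4,-3,0,0,0,0,-1],[4,-3,0,0,0,0,-1],[1.5,-4.5,0,0,0,0,-1],[1.5,-4.5,0,0,0,0,-1],[1.5,-4.5,0,0,0,0,-1],[1.5,-4.5,0,0,0,0,-1]]}}

```text
time: 1.2
ee_pos: [0.4632, 0.1372, 0.3038]
ee_rot: [180.0, -0.0, -174.6]
wrist_force: [0.2, -0.3, 0.2]
gripper_width: -0.0002
finger_force: 0.0
```

Call:
{"op": "jog_arm", "data": {"deltas": [[0.1,-4,0,0,0,0,-1],[0.1,-4,0,0,0,0,-1],[0.1,-4,0,0,0,0,-1],[0.1,-4,0,0,0,0,-1],[0.1,-4,-3,0,0,0,-1],[0.1,-4,-3,0,0,0,-1],[0.1,-4,-3,0,0,0,-1],[0,-1.8,-3,0,0,0,-1],[0,0,0,0,0,0,-1],[0,0,0,0,0,0,-1]]}}

```text
time: 2.2
ee_pos: [0.4699, -0.1587, 0.184]
ee_rot: [179.9, -0.0, -174.6]
wrist_force: [1.0, -0.3, 1.2]
gripper_width: 0.0001
finger_force: 0.0
```

Call:
{"op": "jog_arm", "data": {"deltas": [[0,0,-3,0,0,0,-1],[0,0,-3,0,0,0,-1],[0,0,-2,0,0,0,-1],[0,0,-1.2,0,0,0,-1],[0,0,-0.5,0,0,0,-1],[0,0,0,0,0,0,-1],[0.5,0.05,0,0,0,0,-1],[0.3,0.03,0,0,0,0,-1],[0.2,0.02,0,0,0,0,-1]]}}

```text
time: 3.1
ee_pos: [0.4809, -0.1581, 0.0878]
ee_rot: [-180.0, 0.1, -174.6]
wrist_force: [-0.3, -0.7, -0.2]
gripper_width: -0.0002
finger_force: 0.0
```

Call:
{"op": "jog_arm", "data": {"deltas": [[0.2,0.02,0,0,0,0,-1],[0.2,0.02,0,0,0,0,-1],[0.2,0.02,0,0,0,0,-1],[0.3,0.03,0,0,0,0,-1],[0.3,0.03,0,0,0,0,-1],[0.3,0.03,0,0,0,0,-1],[0.3,0.03,0,0,0,0,-1],[0.3,0.03,0,0,0,0,-1],[0.3,0.03,0,0,0,0,-1],[0.3,0.03,0,0,0,0,-1]]}}

```text
time: 4.1
ee_pos: [0.5073, -0.1551, 0.0869]
ee_rot: [180.0, -0.0, -174.6]
wrist_force: [-2.4, -0.1, -0.2]
gripper_width: 0.0
finger_force: 0.0
```

Call:
{"op": "jog_arm", "data": {"deltas": [[0.3,0.03,0,0,0,0,-1],[0.3,0.03,0,0,0,0,-1],[0.3,0.03,0,0,0,0,-1],[0.3,0.03,0,0,0,0,-1],[0.2,0.02,0,0,0,0,-1],[0.2,0.02,0,0,0,0,-1]]}}

```text
time: 4.7
ee_pos: [0.5232, -0.1536, 0.087]
ee_rot: [180.0, 0.0, -174.6]
wrist_force: [-3.8, -0.9, -0.2]
gripper_width: 0.0001
finger_force: 0.0
```

Call:
{"op": "jog_arm", "data": {"deltas": [[0.15,0.01,0,0,0,0,-1],[0.15,0.01,0,0,0,0,-1],[0.15,0.01,0,0,0,0,-1],[0.15,0.01,0,0,0,0,-1],[0.1,0.01,0,0,0,0,-1]]}}

```text
time: 5.2
ee_pos: [0.5301, -0.1531, 0.087]
ee_rot: [180.0, 0.0, -174.6]
wrist_force: [-2.8, -0.6, -0.2]
gripper_width: -0.0001
finger_force: 0.0
```

Call:
{"op": "jog_arm", "data": {"deltas": [[0.07,0.01,0,0,0,0,-1],[0.07,0.01,0,0,0,0,-1]]}}

```text
time: 5.4
ee_pos: [0.5315, -0.1529, 0.087]
ee_rot: [180.0, 0.0, -174.6]
wrist_force: [-2.9, 0.2, 0.4]
gripper_width: 0.0003
finger_force: 0.0
```

Call:
{"op": "jog_arm", "data": {"deltas": [[0.07,0.01,0,0,0,0,-1],[0.07,0.01,0,0,0,0,-1]]}}

```text
time: 5.6
ee_pos: [0.5329, -0.1527, 0.087]
ee_rot: [180.0, 0.0, -174.6]
wrist_force: [-3.4, 0.1, 0.6]
gripper_width: 0.0001
finger_force: 0.0
```

Call:
{"op": "jog_arm", "data": {"deltas": [[0.06,0.01,0,0,0,0,-1],[0.06,0.01,0,0,0,0,-1]]}}

```text
time: 5.8
ee_pos: [0.5341, -0.1525, 0.087]
ee_rot: [180.0, 0.0, -174.6]
wrist_force: [-2.6, -0.4, 0.8]
gripper_width: -0.0001
finger_force: 0.0
```

Call:
{"op": "jog_arm", "data": {"deltas": [[0.05,0,0,0,0,0,-1],[0.05,0,0,0,0,0,-1]]}}

```text
time: 6.0
ee_pos: [0.5346, -0.1525, 0.0869]
ee_rot: [180.0, -0.1, -174.6]
wrist_force: [-8.3, -1.1, 2.7]
gripper_width: -0.0002
finger_force: 0.0
```

Call:
{"op": "jog_arm", "data": {"deltas": [[0.05,0,0,0,0,0,-1]]}}

```text
time: 6.1
ee_pos: [0.5347, -0.1526, 0.0867]
ee_rot: [180.0, -0.2, -174.6]
wrist_force: [-10.3, -0.4, 4.1]
gripper_width: -0.0
finger_force: 0.0
```

Call:
{"op": "jog_arm", "data": {"deltas": [[-0.04,0,0,0,0,0,-1],[-0.04,0,0,0,0,0,-1],[-0.04,0,0,0,0,0,-1],[-0.05,0,0,0,0,0,-1],[-0.3,-0.03,0,0,0,0,-1],[-0.7,-0.1,0,0,0,0,-1],[-0.6,-0.1,0,0,0,0,-1],[0.1,-1.5,0,0,0,-0.1,-1],[0.1,-2,0,0,0,-0.1,-1],[0.1,-2,0,0,0,-0.1,-1]]}}

```text
time: 7.1
ee_pos: [0.5205, -0.2104, 0.0871]
ee_rot: [180.0, 0.0, 168.0]
wrist_force: [1.1, -0.3, 0.3]
gripper_width: 0.0001
finger_force: 0.0
```

Call:
{"op": "jog_arm", "data": {"deltas": [[0.1,-1.2,0,0,0,-0.11,-1],[1.2,0.1,0,0,0,0,-1],[1.5,0.2,0,0,0,0,-1],[1.2,0.1,0,0,0,0,-1],[0,0,0,0,0,0,-1]]}}

```text
time: 7.6
ee_pos: [0.5615, -0.2178, 0.0872]
ee_rot: [180.0, 0.1, 161.9]
wrist_force: [0.1, -0.1, 1.3]
gripper_width: 0.0002
finger_force: 0.0
```

```bash
python3 - <<'E'
from h import *
T=snap('top');a=cv2.cvtColor(T['frame'],cv2.COLOR_RGB2BGR)[145:240,140:390]; cv2.imwrite('pics/crop3.png',cv2.resize(a,None,fx=3.2,fy=3.2,interpolation=cv2.INTER_CUBIC))
for p in [(187.2,196.6),(185.5,196.6)]: print(onz(T,*p,.03))
E
```

```text
[0.55648083 0.25632825 0.03      ]
[0.55640506 0.26152756 0.03      ]
```

View pics/crop3.png

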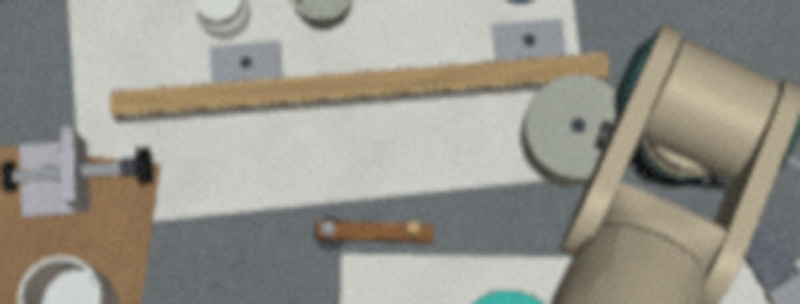

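The pot, hole at crop (578,126), is against the fence with the gripper behind it. The foot's face, at crop (152,165), lies near jig y 0.173. Next I push along the fence.

Call:
{"op": "jog_arm", "data": {"deltas": [[0.8,0.1,0,0,0,0,-1],[0.3,0.05,0,0,0,0,-1],[-0.03,0.3,0,0,0,0,-1],[-0.03,0.3,0,0,0,0,-1],[-0.02,0.2,0,0,0,0,-1],[-0.02,0.2,0,0,0,0,-1],[-0.02,0.2,0,0,0,0,-1],[-0.02,0.2,0,0,0,0,-1],[-0.03,0.3,0,0,0,0,-1]]}}

```text
time: 8.55
ee_pos: [0.5687, -0.2023, 0.0881]
ee_rot: [-179.7, 0.0, 161.8]
wrist_force: [-9.8, -11.0, 7.1]
gripper_width: -0.0001
finger_force: 6.6
```

Call:
{"op": "jog_arm", "data": {"deltas": [[-0.03,0.3,0,0,0,0,-1],[-0.03,0.3,0,0,0,0,-1],[-0.03,0.3,0,0,0,0,-1],[-0.03,0.3,0,0,0,0,-1],[-0.03,0.3,0,0,0,0,-1],[-0.03,0.3,0,0,0,0,-1]]}}

```text
time: 9.15
ee_pos: [0.5668, -0.1848, 0.0884]
ee_rot: [-179.7, 0.0, 161.8]
wrist_force: [-11.4, -13.9, 8.3]
gripper_width: 0.0001
finger_force: 8.2
```

Call:
{"op": "jog_arm", "data": {"deltas": [[-0.08,0.2,0,0,0,0,-1],[-0.08,0.2,0,0,0,0,-1],[-0.08,0.2,-0.03,0,0,0,-1],[-0.08,0.2,-0.03,0,0,0,-1]]}}

```text
time: 9.55
ee_pos: [0.5647, -0.1762, 0.0883]
ee_rot: [-179.8, 0.2, 161.8]
wrist_force: [-5.5, -11.7, 9.5]
gripper_width: 0.0002
finger_force: 7.2
```

Call:
{"op": "jog_arm", "data": {"deltas": [[-0.03,0.3,0,0,0,0,-1],[-0.03,0.3,0,0,0,0,-1],[-0.03,0.3,0,0,0,0,-1],[-0.03,0.3,0,0,0,0,-1]]}}

```text
time: 9.95
ee_pos: [0.5631, -0.1647, 0.0883]
ee_rot: [-179.7, 0.1, 161.8]
wrist_force: [-10.1, -13.9, 11.5]
gripper_width: -0.0002
finger_force: 8.8
```

Call:
{"op": "jog_arm", "data": {"deltas": [[-0.04,-0.03,0.03,0,0,0,-1],[-0.04,-0.05,0.03,0,0,0,-1],[-0.04,-0.07,0,0,0,0,-1],[-0.04,-0.1,0,0,0,0,-1],[-0.04,-0.1,0,0,0,0,-1],[-0.04,-0.1,0,0,0,0,-1],[0,0,0,0,0,0,-1]]}}

```text
time: 10.65
ee_pos: [0.5617, -0.1661, 0.0878]
ee_rot: [180.0, 0.1, 161.9]
wrist_force: [-0.5, -0.7, 6.4]
gripper_width: -0.0
finger_force: 1.8
```

```bash
python3 - <<'E'
from h import *
S=snap('side');T=snap('top')
a=cv2.cvtColor(S['frame'],cv2.COLOR_RGB2BGR)[130:290,190:390]
b=cv2.cvtColor(T['frame'],cv2.COLOR_RGB2BGR)[150:240,270:382]
a=cv2.resize(a,(500,400),interpolation=cv2.INTER_CUBIC);b=cv2.resize(b,(300,241),interpolation=cv2.INTER_CUBIC)
c=np.zeros((400,800,3),np.uint8);c[:,:500]=a;c[:241,500:]=b
cv2.imwrite('pics/c4.png',c);s=manip.get_state();print(s['ee_pos'],s['wrist_force'],s['wrist_torque'])
E
```

```text
[ 0.561716   -0.16608133  0.08779462] [ 0.14408854 -0.88675369  6.62011283] [ 0.11471178 -0.01681143 -0.03696289]
```

View pics/c4.png

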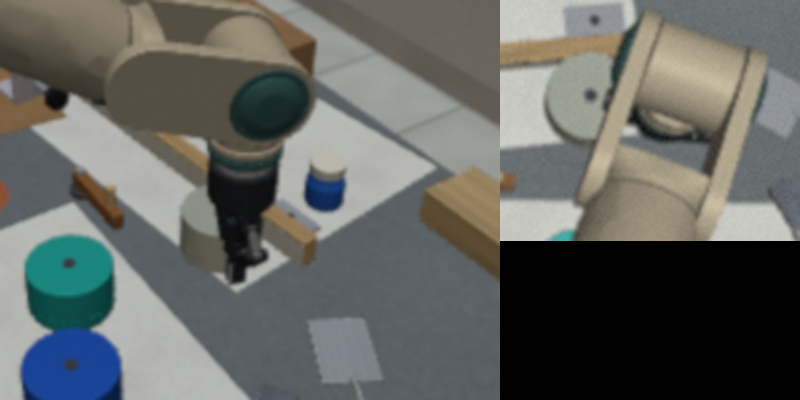

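The picture shows that z carries 6.5 N with no side load: the gripper's knuckle (composite about (240,225)) is riding on the pot's top rim. I'll back off and turn the tool a quarter so its narrow side does the pushing.

Call:
{"op": "jog_arm", "data": {"deltas": [[0,0,0.05,0,0,0,-1],[0,0,0.05,0,0,0,-1],[0,-0.1,0.05,0,0,0,-1],[0,-0.3,0,0,0,0,-1],[0,-1,0,0,0,0,-1],[0.1,-1.5,-0.1,0,0,0,-1],[0.1,-1.3,-0.1,0,0,0,-1],[0,0,-0.04,0,0,0,-1]]}}

```text
time: 11.55
ee_pos: [0.5634, -0.2101, 0.0858]
ee_rot: [-180.0, 0.0, 161.8]
wrist_force: [-0.5, 0.3, -0.9]
gripper_width: -0.0
finger_force: 0.0
```

Call:
{"op": "jog_arm", "data": {"deltas": [[0,0,0,0,0,-0.145,-1],[0,0,0,0,0,-0.145,-1],[0,0,0,0,0,-0.145,-1],[0,0,0,0,0,-0.145,-1],[0,0,0,0,0,-0.145,-1],[0.2,0,0,0,0,-0.145,-1],[0.2,0,0,0,0,-0.145,-1],[0.2,0,0,0,0,-0.145,-1],[0.2,0,0,0,0,-0.145,-1],[0.2,0,0,0,0,-0.145,-1]]}}

```text
time: 12.55
ee_pos: [0.5736, -0.2078, 0.0859]
ee_rot: [-180.0, -0.0, 78.5]
wrist_force: [-0.3, 0.3, 0.1]
gripper_width: -0.0004
finger_force: 0.0
```

Call:
{"op": "jog_arm", "data": {"deltas": [[0.5,1,0,0,0,0,-1],[0.4,1,0,0,0,0,-1],[-0.1,1,0,0,0,0,-1],[-0.05,0.5,0,0,0,0,-1],[-0.04,0.4,0,0,0,0,-1],[-0.03,0.3,0,0,0,0,-1],[-0.03,0.3,0,0,0,0,-1],[-0.03,0.3,0,0,0,0,-1],[-0.03,0.3,0,0,0,0,-1]]}}

```text
time: 13.45
ee_pos: [0.5793, -0.157, 0.086]
ee_rot: [180.0, 0.0, 78.8]
wrist_force: [-1.3, -3.5, -0.3]
gripper_width: -0.0
finger_force: 0.0
```

Call:
{"op": "jog_arm", "data": {"deltas": [[-0.03,0.3,0,0,0,0,-1],[-0.03,0.3,0,0,0,0,-1],[-0.03,0.3,0,0,0,0,-1],[-0.03,0.3,0,0,0,0,-1]]}}

```text
time: 13.85
ee_pos: [0.5779, -0.1453, 0.0861]
ee_rot: [-180.0, 0.1, 78.8]
wrist_force: [-2.8, -5.5, 0.5]
gripper_width: 0.0002
finger_force: 0.0
```

Call:
{"op": "jog_arm", "data": {"deltas": [[-0.04,0.4,0,0,0,0,-1],[-0.04,0.4,0,0,0,0,-1],[-0.04,0.4,0,0,0,0,-1],[-0.04,0.4,0,0,0,0,-1],[-0.04,0.4,0,0,0,0,-1],[-0.04,0.4,0,0,0,0,-1],[-0.04,0.4,0,0,0,0,-1],[-0.04,0.4,0,0,0,0,-1],[-0.04,0.4,0,0,0,0,-1],[-0.04,0.4,0,0,0,0,-1]]}}

```text
time: 14.85
ee_pos: [0.5739, -0.1052, 0.086]
ee_rot: [-180.0, 0.1, 78.8]
wrist_force: [-2.6, -5.5, 1.2]
gripper_width: 0.0001
finger_force: 0.0
```

Call:
{"op": "jog_arm", "data": {"deltas": [[-0.04,0.4,0,0,0,0,-1],[-0.04,0.4,0,0,0,0,-1],[-0.04,0.4,0,0,0,0,-1],[-0.04,0.4,0,0,0,0,-1],[-0.04,0.4,0,0,0,0,-1],[-0.04,0.4,0,0,0,0,-1],[-0.04,0.4,0,0,0,0,-1],[-0.04,0.4,0,0,0,0,-1],[-0.04,0.4,0,0,0,0,-1],[-0.04,0.4,0,0,0,0,-1]]}}

```text
time: 15.85
ee_pos: [0.5699, -0.0652, 0.0861]
ee_rot: [-180.0, 0.1, 78.8]
wrist_force: [-2.1, -4.0, -0.1]
gripper_width: -0.0001
finger_force: 0.0
```

Call:
{"op": "jog_arm", "data": {"deltas": [[-0.038,0.4,0,0,0,0,-1],[-0.038,0.4,0,0,0,0,-1],[-0.038,0.4,0,0,0,0,-1],[-0.038,0.4,0,0,0,0,-1],[-0.038,0.4,0,0,0,0,-1],[-0.038,0.4,0,0,0,0,-1],[-0.038,0.4,0,0,0,0,-1],[-0.038,0.4,0,0,0,0,-1],[-0.038,0.4,0,0,0,0,-1],[-0.038,0.4,0,0,0,0,-1]]}}

```text
time: 16.85
ee_pos: [0.5661, -0.0252, 0.086]
ee_rot: [-180.0, 0.1, 78.8]
wrist_force: [-2.7, -5.3, 1.8]
gripper_width: 0.0001
finger_force: 0.0
```

Call:
{"op": "jog_arm", "data": {"deltas": [[-0.038,0.4,0,0,0,0,-1],[-0.038,0.4,0,0,0,0,-1],[-0.038,0.4,0,0,0,0,-1],[-0.038,0.4,0,0,0,0,-1],[-0.038,0.4,0,0,0,0,-1],[-0.038,0.4,0,0,0,0,-1],[-0.038,0.4,0,0,0,0,-1],[-0.038,0.4,0,0,0,0,-1],[-0.038,0.4,0,0,0,0,-1],[-0.038,0.4,0,0,0,0,-1]]}}

```text
time: 17.85
ee_pos: [0.5623, 0.0149, 0.086]
ee_rot: [-180.0, 0.1, 78.8]
wrist_force: [-2.5, -5.8, 0.2]
gripper_width: 0.0
finger_force: 0.0
```

Call:
{"op": "jog_arm", "data": {"deltas": [[-0.038,0.4,0,0,0,0,-1],[-0.038,0.4,0,0,0,0,-1],[-0.038,0.4,0,0,0,0,-1],[-0.038,0.4,0,0,0,0,-1],[-0.038,0.4,0,0,0,0,-1],[-0.038,0.4,0,0,0,0,-1],[-0.038,0.4,0,0,0,0,-1],[-0.038,0.4,0,0,0,0,-1],[-0.038,0.4,0,0,0,0,-1],[-0.038,0.4,0,0,0,0,-1]]}}

```text
time: 18.85
ee_pos: [0.5585, 0.0549, 0.086]
ee_rot: [-180.0, 0.1, 78.8]
wrist_force: [-1.9, -5.1, 1.9]
gripper_width: 0.0001
finger_force: 0.0
```

Call:
{"op": "jog_arm", "data": {"deltas": [[-0.038,0.4,0,0,0,0,-1],[-0.038,0.4,0,0,0,0,-1],[-0.038,0.4,0,0,0,0,-1],[-0.038,0.4,0,0,0,0,-1],[-0.038,0.4,0,0,0,0,-1],[-0.038,0.4,0,0,0,0,-1],[-0.038,0.4,0,0,0,0,-1],[-0.038,0.4,0,0,0,0,-1],[-0.038,0.4,0,0,0,0,-1],[-0.038,0.4,0,0,0,0,-1]]}}

```text
time: 19.85
ee_pos: [0.5547, 0.0948, 0.086]
ee_rot: [-180.0, 0.1, 78.8]
wrist_force: [-2.3, -5.7, 1.5]
gripper_width: 0.0
finger_force: 0.0
```

Call:
{"op": "jog_arm", "data": {"deltas": [[-0.02,0.2,0,0,0,0,-1],[-0.02,0.2,0,0,0,0,-1],[-0.02,0.2,0,0,0,0,-1],[-0.02,0.2,0,0,0,0,-1],[-0.02,0.2,0,0,0,0,-1],[-0.02,0.2,0,0,0,0,-1],[-0.02,0.2,0,0,0,0,-1],[-0.02,0.2,0,0,0,0,-1],[-0.01,0.2,0,0,0,0,-1],[-0.02,0.2,0,0,0,0,-1]]}}

```text
time: 20.85
ee_pos: [0.5528, 0.1148, 0.086]
ee_rot: [-180.0, 0.1, 78.8]
wrist_force: [-2.9, -5.8, 2.4]
gripper_width: -0.0
finger_force: 0.0
```

Call:
{"op": "jog_arm", "data": {"deltas": [[-0.02,0.2,0,0,0,0,-1],[-0.02,0.2,0,0,0,0,-1],[-0.02,0.2,0,0,0,0,-1],[-0.02,0.2,0,0,0,0,-1],[-0.01,0.2,0,0,0,0,-1],[-0.02,0.2,0,0,0,0,-1],[-0.02,0.2,0,0,0,0,-1]]}}

```text
time: 21.55
ee_pos: [0.5516, 0.1288, 0.086]
ee_rot: [-180.0, 0.1, 78.8]
wrist_force: [-2.6, -5.4, 1.8]
gripper_width: 0.0002
finger_force: 0.0
```

```bash
python3 - <<'E'
from h import *
T=snap('top');a=cv2.cvtColor(T['frame'],cv2.COLOR_RGB2BGR)[150:240,140:290]; cv2.imwrite('pics/c5.png',cv2.resize(a,None,fx=5,fy=5,interpolation=cv2.INTER_CUBIC))
E
```

```text
(no output)
```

View pics/c5.png

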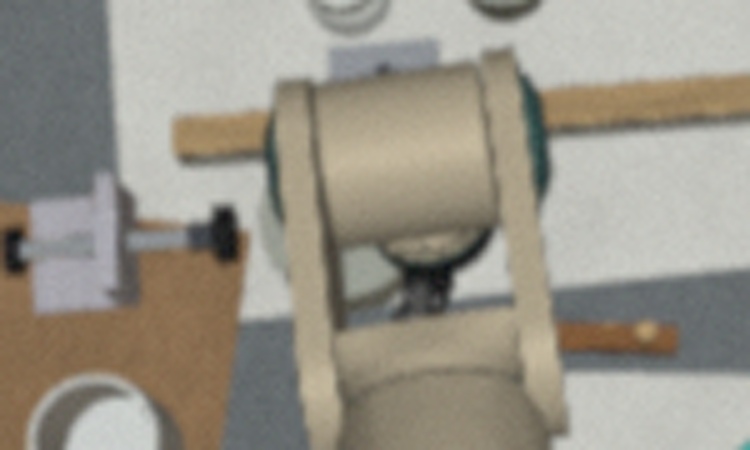

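The crop shows the pot's left rim at about (260,235) and the foot's face at (236,235), so a gap of 15–20 mm remains. I'll close it slowly while watching the force.

Call:
{"op": "jog_arm", "data": {"deltas": [[-0.02,0.2,0,0,0,0,-1],[-0.02,0.2,0,0,0,0,-1],[-0.02,0.2,0,0,0,0,-1],[-0.02,0.2,0,0,0,0,-1],[-0.02,0.2,0,0,0,0,-1]]}}

```text
time: 22.1
ee_pos: [0.5506, 0.1391, 0.0859]
ee_rot: [-180.0, 0.0, 78.8]
wrist_force: [-1.7, -4.5, 1.5]
gripper_width: 0.0002
finger_force: 0.0
```

Call:
{"op": "jog_arm", "data": {"deltas": [[-0.01,0.1,0,0,0,0,-1],[-0.01,0.1,0,0,0,0,-1],[-0.01,0.1,0,0,0,0,-1]]}}

```text
time: 22.4
ee_pos: [0.5503, 0.1421, 0.0859]
ee_rot: [-180.0, 0.0, 78.8]
wrist_force: [-2.6, -4.4, 1.8]
gripper_width: 0.0001
finger_force: 0.0
```

Call:
{"op": "jog_arm", "data": {"deltas": [[-0.01,0.1,0,0,0,0,-1],[-0.01,0.1,0,0,0,0,-1],[-0.01,0.1,0,0,0,0,-1]]}}

```text
time: 22.7
ee_pos: [0.5501, 0.1451, 0.086]
ee_rot: [-180.0, 0.0, 78.8]
wrist_force: [-2.6, -3.7, 2.2]
gripper_width: -0.0001
finger_force: 0.0
```

Call:
{"op": "jog_arm", "data": {"deltas": [[-0.01,0.1,0,0,0,0,-1],[-0.01,0.1,0,0,0,0,-1]]}}

```text
time: 22.9
ee_pos: [0.5499, 0.1471, 0.086]
ee_rot: [-180.0, 0.0, 78.8]
wrist_force: [-2.5, -5.6, 2.0]
gripper_width: 0.0001
finger_force: 0.0
```

Call:
{"op": "jog_arm", "data": {"deltas": [[-0.01,0.1,0,0,0,0,-1],[-0.01,0.1,0,0,0,0,-1]]}}

```text
time: 23.1
ee_pos: [0.5497, 0.1486, 0.086]
ee_rot: [-180.0, 0.1, 78.8]
wrist_force: [-2.1, -9.4, 1.7]
gripper_width: -0.0004
finger_force: 0.0
```

Call:
{"op": "jog_arm", "data": {"deltas": [[-0.01,0.1,0,0,0,0,-1],[-0.01,0.1,0,0,0,0,-1]]}}

```text
time: 23.3
ee_pos: [0.5495, 0.1503, 0.0859]
ee_rot: [-180.0, 0.1, 78.8]
wrist_force: [-1.5, -8.6, 1.8]
gripper_width: -0.0
finger_force: 0.0
```

Call:
{"op": "jog_arm", "data": {"deltas": [[-0.01,0.1,0,0,0,0,-1],[-0.01,0.1,0,0,0,0,-1]]}}

```text
time: 23.5
ee_pos: [0.5494, 0.1521, 0.086]
ee_rot: [-180.0, 0.1, 78.8]
wrist_force: [-2.4, -10.8, 2.5]
gripper_width: 0.0001
finger_force: 0.0
```

Call:
{"op": "jog_arm", "data": {"deltas": [[0,-0.03,0,0,0,0,-1],[0,-0.03,0,0,0,0,-1],[0,-0.03,0,0,0,0,-1],[0,-0.03,0,0,0,0,-1],[0,-0.03,0,0,0,0,-1],[0,-0.03,0,0,0,0,-1],[0,-0.03,0,0,0,0,-1],[0,-0.03,0,0,0,0,-1]]}}

```text
time: 24.3
ee_pos: [0.5494, 0.151, 0.086]
ee_rot: [180.0, -0.0, 78.8]
wrist_force: [-0.0, -1.3, -0.5]
gripper_width: -0.0002
finger_force: 0.0
```

Call:
{"op": "jog_arm", "data": {"deltas": [[0,-0.03,0,0,0,0,-1],[0,-0.03,0,0,0,0,-1],[0,-0.04,0,0,0,0,-1],[0,-0.04,0,0,0,0,-1],[0,-0.05,0,0,0,0,-1],[0,-0.05,0,0,0,0,-1]]}}

```text
time: 24.9
ee_pos: [0.5495, 0.1485, 0.0862]
ee_rot: [180.0, -0.0, 78.8]
wrist_force: [-1.0, 0.3, 0.4]
gripper_width: 0.0003
finger_force: 0.0
```

The foot met the pot near TCP y 0.1475, and I pressed about 4 mm before easing off. The pot stays. Now I retreat upward and go to the keeper's peg.

Call:
{"op": "jog_arm", "data": {"deltas": [[0,-0.3,0,0,0,0,-1],[0,-1,0,0,0,0,-1],[0,-1.7,0.5,0,0,0,-1],[0,0,3,0,0,0,-1],[0,0,3,0,0,0,-1],[0,0,3,0,0,0,-1]]}}

```text
time: 25.5
ee_pos: [0.5494, 0.1168, 0.1825]
ee_rot: [180.0, 0.0, 78.8]
wrist_force: [-0.3, 0.0, -0.5]
gripper_width: -0.0
finger_force: 0.0
```

Call:
{"op": "jog_arm", "data": {"deltas": [[-1,-1.2,0,0,0,-0.139,-1],[-1,-1.2,0,0,0,-0.139,-1],[-1,-1.2,0,0,0,-0.139,-1],[-1,-1.2,0,0,0,-0.139,-1],[-1,-1.2,0,0,0,-0.139,-1],[-1,-1.2,0,0,0,-0.139,-1],[-1,-1.2,0,0,0,-0.139,-1],[-1,-1.2,0,0,0,-0.139,-1],[-0.5,-1.2,0,0,0,-0.139,-1],[0,0,0,0,0,-0.139,-1]]}}

```text
time: 26.5
ee_pos: [0.4638, 0.0082, 0.1815]
ee_rot: [180.0, -0.0, -1.3]
wrist_force: [0.1, -0.5, 0.5]
gripper_width: -0.0001
finger_force: 0.0
```

```bash
python3 - <<'E'
from h import *
s=manip.get_state();print(s['time'],s['ee_pos'],s['ee_rot'],s['qpos'])
T=snap('top');a=cv2.cvtColor(T['frame'],cv2.COLOR_RGB2BGR)[150:240,140:290]; cv2.imwrite('pics/c6.png',cv2.resize(a,None,fx=5,fy=5,interpolation=cv2.INTER_CUBIC))
P=np.array([.498,.0865]);A=np.radians(np.linspace(-90.6,5.4,31))
X=np.array([P+.08*np.r_[np.cos(a),np.sin(a)]-.017*np.r_[-np.sin(a),np.cos(a)] for a in A])
print('start',X[0]);print((np.diff(X,axis=0)*100).round(2).tolist(),A[1]-A[0])
E
```

```text
26.5 [0.46375304 0.00819544 0.18149283] [ 1.79958515e+02 -2.72006455e-02 -1.27233108e+00] [-3.53246881e+00 -2.58833945e+00  1.00039356e+02 -4.07262716e-02
  8.25201698e+01  8.77451636e+01]
start [0.48016319 0.00668241]
[[0.45, -0.09], [0.45, -0.06], [0.46, -0.04], [0.46, -0.01], [0.46, 0.01], [0.45, 0.04], [0.45, 0.07], [0.45, 0.09], [0.44, 0.12], [0.43, 0.14], [0.43, 0.16], [0.42, 0.19], [0.41, 0.21], [0.39, 0.23], [0.38, 0.25], [0.36, 0.27], [0.35, 0.29], [0.33, 0.31], [0.31, 0.33], [0.29, 0.35], [0.27, 0.36], [0.25, 0.38], [0.23, 0.39], [0.21, 0.41], [0.19, 0.42], [0.16, 0.43], [0.14, 0.43], [0.12, 0.44], [0.09, 0.45], [0.07, 0.45]] 0.05585053606381862
```

View pics/c6.png

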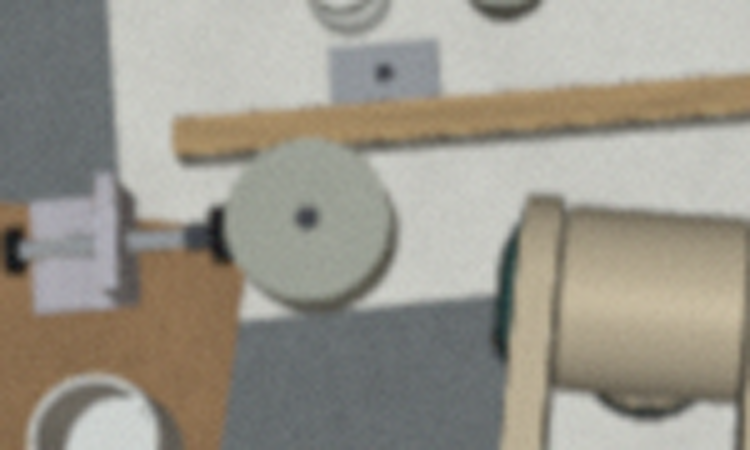

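The pot, hole at crop (306,217), sits against both the fence and the foot (220,233). I descend beside the peg and start the swing.

Call:
{"op": "jog_arm", "data": {"deltas": [[0,0,-3,0,0,0,-1],[0,0,-2,0,0,0,-1],[0,0,-1.2,0,0,0,-1],[0,0,-0.4,0,0,0,-1],[0.6,-0.1,0,0,0,0,-1],[0.5,0,0,0,0,0,-1],[0.5,0,0,0,0,0,-1],[0,0,0,0,0,0,-1]]}}

```text
time: 27.35
ee_pos: [0.4814, 0.0093, 0.1158]
ee_rot: [180.0, -0.1, -0.8]
wrist_force: [-0.3, -0.3, 0.7]
gripper_width: 0.0
finger_force: 0.0
```

Call:
{"op": "jog_arm", "data": {"deltas": [[0.45,-0.09,0,0,0,0.056,-1],[0.45,-0.06,0,0,0,0.056,-1],[0.46,-0.04,0,0,0,0.056,-1],[0.46,-0.01,0,0,0,0.056,-1],[0.46,0.01,0,0,0,0.056,-1]]}}

```text
time: 27.85
ee_pos: [0.5034, 0.0074, 0.1153]
ee_rot: [180.0, 0.0, 15.4]
wrist_force: [-0.4, -1.2, 0.1]
gripper_width: -0.0005
finger_force: 0.5
```

Call:
{"op": "jog_arm", "data": {"deltas": [[0.45,0.04,0,0,0,0.056,-1],[0.45,0.07,0,0,0,0.056,-1],[0.45,0.09,0,0,0,0.056,-1],[0.44,0.12,0,0,0,0.056,-1],[0.43,0.14,0,0,0,0.056,-1]]}}

```text
time: 28.35
ee_pos: [0.5257, 0.0119, 0.1153]
ee_rot: [180.0, 0.0, 31.4]
wrist_force: [-1.4, -1.4, 0.4]
gripper_width: -0.0001
finger_force: 0.5
```

Call:
{"op": "jog_arm", "data": {"deltas": [[0.43,0.16,0,0,0,0.056,-1],[0.42,0.19,0,0,0,0.056,-1],[0.41,0.21,0,0,0,0.056,-1],[0.39,0.23,0,0,0,0.056,-1],[0.38,0.25,0,0,0,0.056,-1],[0.36,0.27,0,0,0,0.056,-1],[0.35,0.29,0,0,0,0.056,-1],[0.33,0.31,0,0,0,0.056,-1],[0.31,0.33,0,0,0,0.056,-1],[0.29,0.35,0,0,0,0.056,-1]]}}

```text
time: 29.35
ee_pos: [0.5623, 0.038, 0.1153]
ee_rot: [180.0, 0.0, 63.5]
wrist_force: [-1.2, -2.0, 0.2]
gripper_width: -0.0003
finger_force: 0.5
```

Call:
{"op": "jog_arm", "data": {"deltas": [[0.27,0.36,0,0,0,0.056,-1],[0.25,0.38,0,0,0,0.056,-1],[0.23,0.39,0,0,0,0.056,-1],[0.21,0.41,0,0,0,0.056,-1],[0.19,0.42,0,0,0,0.056,-1],[0.16,0.43,0,0,0,0.056,-1],[0.14,0.43,0,0,0,0.056,-1]]}}

```text
time: 30.05
ee_pos: [0.5766, 0.0662, 0.1151]
ee_rot: [-180.0, 0.0, 86.0]
wrist_force: [-0.4, -0.1, 0.5]
gripper_width: -0.0001
finger_force: 0.5
```

Call:
{"op": "jog_arm", "data": {"deltas": [[0.08,0.3,0,0,0,0.05,-1],[0.04,0.2,0,0,0,0.05,-1],[0.03,0.2,0,0,0,0.03,-1]]}}

```text
time: 30.35
ee_pos: [0.5784, 0.0732, 0.1152]
ee_rot: [180.0, 0.0, 93.4]
wrist_force: [0.8, -0.6, -0.4]
gripper_width: 0.0001
finger_force: 0.5
```

Call:
{"op": "jog_arm", "data": {"deltas": [[0.01,0.1,0,0,0,0.02,-1],[0.01,0.1,0,0,0,0.02,-1],[0,0.1,0,0,0,0,-1]]}}

```text
time: 30.65
ee_pos: [0.5784, 0.0761, 0.1152]
ee_rot: [180.0, 0.0, 95.6]
wrist_force: [0.7, -0.4, 0.4]
gripper_width: 0.0002
finger_force: 0.4
```

Call:
{"op": "jog_arm", "data": {"deltas": [[0,0.1,0,0,0,0,-1],[0,0,0,0,0,0,-1]]}}

```text
time: 30.85
ee_pos: [0.5784, 0.0772, 0.1152]
ee_rot: [180.0, 0.0, 95.5]
wrist_force: [0.2, -1.0, 1.0]
gripper_width: 0.0
finger_force: 0.6
```

Call:
{"op": "jog_arm", "data": {"deltas": [[0,0.1,0,0,0,0,-1],[0,0,0,0,0,0,-1]]}}

```text
time: 31.05
ee_pos: [0.5784, 0.0774, 0.1152]
ee_rot: [180.0, 0.1, 95.5]
wrist_force: [0.2, -4.8, 1.1]
gripper_width: -0.0
finger_force: 2.5
```

Limit felt (-4.8 N). One small extra press, then I ease off, retreat upward and check.

Call:
{"op": "jog_arm", "data": {"deltas": [[0,0.03,0,0,0,0,-1],[0,0,0,0,0,0,-1],[0,-0.05,0,0,0,0,-1],[0,-0.05,0,0,0,0,-1],[0,-0.1,0,0,0,0,-1],[0,-0.5,0,0,0,0,-1],[0,-1,0,0,0,0,-1],[0,-1.5,0,0,0,0,-1],[0,0,3,0,0,0,-1],[0,0,4,0,0,0,-1]]}}

```text
time: 32.05
ee_pos: [0.5771, 0.0449, 0.1832]
ee_rot: [-179.7, -0.0, 95.5]
wrist_force: [1.3, 0.2, -0.1]
gripper_width: 0.0
finger_force: 0.0
```

Call:
{"op": "jog_arm", "data": {"deltas": [[-1,-3,2,0,0,0,-1],[-1,-4,0,0,0,0,-1],[-1,-4,0,0,0,0,-1],[-1,-4,0,0,0,0,-1],[-1,-4,0,0,0,0,-1],[0,0,0,0,0,0,-1]]}}

```text
time: 32.65
ee_pos: [0.5268, -0.1485, 0.2051]
ee_rot: [-180.0, 0.1, 95.2]
wrist_force: [0.4, -0.2, 0.2]
gripper_width: 0.0002
finger_force: 0.0
```

```bash
python3 - <<'E'
from h import *
T=snap('top','topend.png');S=snap('side','sideend.png')
a=cv2.imread('pics/topend.png')[140:230,140:290];b=cv2.imread('pics/sideend.png')[120:280,160:340]
c=np.zeros((355,799,3),np.uint8);c[:240,:400]=cv2.resize(a,(400,240),interpolation=cv2.INTER_CUBIC);c[:,400:]=cv2.resize(b,(399,355),interpolation=cv2.INTER_CUBIC)
cv2.imwrite('pics/c7.png',c);print(manip.get_state()['time'])
E
```

```text
32.75
```

View pics/c7.png

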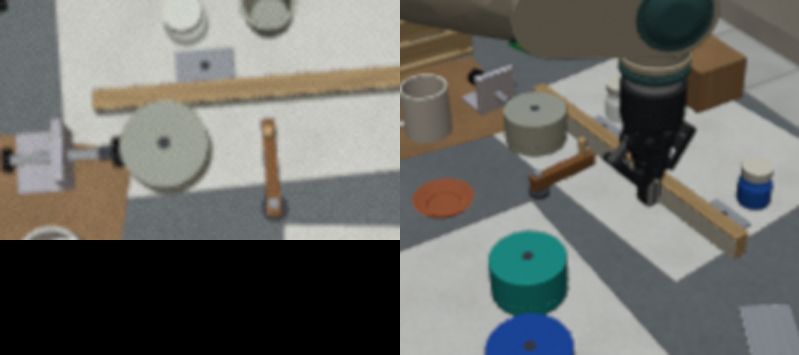

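The keeper (peg (268,130), pivot (273,205)) stands square across the lane behind the pot. The pot, hole at (164,143), touches both fence and foot. Nothing else appears to have moved in this view, so I hand in.

```bash
python3 -c "
from rig import manip
print(manip.hand_in())"
```

```text
the job is handed in; nothing more can be done
None
```

The job is handed in at about 33 s: the last picture shows the pot against fence and foot and the keeper square across the lane; the gripper's knuckle rode on the pot's top rim early on (about 20 N measured at the wrist) before I re-gripped the approach.

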